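# Prop open the slide case

### The job

Of the two black slide cases on the microscopy desk, open the one with the folding steel stay on its side: raise its lid almost upright, then push the knob at the stay's elbow towards the hinge, past straight and up to its stop, so that the stay is locked and holds the lid up. Leave the plain case shut.

Things in the scene. Friction and masses are not known exactly. Their poses are not given: they have to be found in the camera images.
- stay_lid_handle (a point): Handle on the front of the lid of the case with the stay: steel bar 16 mm thick, 36 mm long, pinched across its ends, where it pivots; centre 32 mm before the lid's edge, 91 mm above the desk when shut. Axes turn with the lid: x to the hinge, y along it, z out of the lid's top. Hinge axis: 222 mm along x, -6 mm along z. Stiff hinge: let go at 1.2 to 1.3 rad open, the lid stays; lower, it may fall.
- stay_knob (a point): Middle of the knob at the stay's elbow: dark steel pin 16 mm thick, 34 mm long, sticking out along -y (robot's right) of the case, 29 mm off its side. Before / above the hinge axis, mm: lid shut 210 / -49, lid at 1.2 rad 114 / 68, at 1.3 rad 95 / 64, straight 74 / 55, locked 60 / 46. Push it towards the hinge (2 to 6 N) with a finger pointing down before it. y runs along the hinge; ignore x, z.
- stay (a joint): Elbow angle of the folding stay, two flat steel links of 93 mm from the case's side to the lid's edge: 0 folded (lid shut), 2.77 straight (lid at its most, 1.36 rad), 3.09 at its stop past straight (locked, lid at 1.33 rad). The case is black plastic, fixed, 190 mm deep, 180 wide, rim and hinge 85 high; the lid is flat, 12 mm thick, about 0.3 kg, and stands close behind the knob when raised.
- plain_lid (a joint): Lid hinge of the plain slide case, of the same size, material and handle but without a stay: 0 shut, grows as it opens (rad). It is to stay shut.

How it is judged:
By the outcome, as a careful person would: the job done as asked, in the order asked, and still so for the second after the job is handed in, with the robot touching nothing.
It also fails if it takes over 51 s, if anything falls off the work surface, if the arm or the gripper's body presses on something with over 40 N, if the wrist force passes 120 N, or if a joint passes its speed limit or range.

### The arm

A 7-joint arm with a two-finger parallel gripper is mounted at the origin on the work surface. World frame = base frame: x ahead of the robot, y to its left, z up, the work surface at z = 0. Lengths are in m, angles in rad, forces in N, time in s.
With the tool pointing down it reaches from about 0.4 to 0.85 m from the base axis. Payload 10.4 kg.
Tool frame: the origin (TCP) lies between the finger pads; the fingertips stand ahead of it and the grasp point (between the pads) lies 5 mm behind it (manip.tip_extent is the z of the fingertips in the tool frame, in m); z points along the fingers, y is the line along which they close (so a half turn about z gives the same grasp; the last joint's range is limited). The gripper opens to 85 mm and grips with 20 to 120 N. Pads are 22 mm wide; open, the fingers measure 114 mm over their backs; the gripper's body (76 mm by 85 mm) begins 54 mm behind the grasp point. The pads swing forward as they close: fully open they stand 13 mm farther back than shut.
Start: joints at [-1.177, 0.332, -0.065, 1.46, 0.022, 1.35, -0.088], TCP at [0.253, 0.572, 0.245] pointing down, gripper open.
Joint ranges: [-2.6, 2.6], [-0.5, 2.12], [-1.47, 1.34], [0.16, 2.42], [-1.27, 4.41], [0.06, 2.06], [-2.6, 2.6]. Speed limits (rad/s): [2.22, 2.22, 2.79, 2.79, 3.14, 3.14, 3.14].

### API

Orientations are given as a unit quaternion [x, y, z, w].
In Python, from workcell import status, viewer, manip gives the robot as it stands.
- The arm moves only by the tool play_rows, never from a script. Its argument "plan" is one flat list of numbers, 7 for each row, row after row: the turn, a rotation vector about the tool's x, y, z in degrees, then the shift along the tool's x, y, z in m, then the opening, from 0 (shut) to 1 (fully open). In form: [ax, ay, az, dx, dy, dz, grip, ax, ay, az, dx, dy, dz, grip, ...]. A call has 1 to 20 rows; each row is the pose to reach, as a shift and turn from the pose commanded when the call began, along the tool's axes at that moment; what a row does not reach only later rows make up. A row lasts 1/8 s, in which the tool goes at most 62.5 mm and 10.7 degrees, less where a joint would pass 70% of its speed; a pose out of reach is approached as far as the arm can. A call with a gripper value outside its range is refused whole. The fingers move at their own pace and stop on an object; "squeeze" is the grip in N (left out, the last holds). Time passes only in rows, so rows that repeat a pose let the fingers close. It gives the time, the measured TCP pose, the force, the opening and the grip force at its end, in the units of the state.
- status.get_obs(): the state, without advancing time (a new reading comes with each control period).
- viewer.camera(name): name is "scene" or "top" or "wrist"; returns the picture (384x512x3 uint8, red, green, blue); there is no depth.
- viewer.camera_model(name): a dict with "fx", "fy", "cx", "cy" (pixels), "R" (3x3) and "t" (3): a world point X has camera coordinates R X + t. Camera axes: x right, y down, z forward; pixel columns grow to the right and rows downward; lengths in m; the calibration is good to about 2 mm. A picture is of the moment at which its call begins: read the wrist's pose just before it. camera_model takes no time and is no camera call; for the wrist camera it gives the pose at the moment of the call.
- manip.hand_in(): hands the job in; it is judged then, once.
The state is a dict: "clock": time; "joint_pos": joint angles; "joint_velocities": joint speeds; "tau": joint torques, N m; "position": TCP position; "ee_rot": TCP orientation; "ft_force": force on the tool from outside, world axes, zero at the start; "torque": the same for the moment, N m; "grip_width": opening from 0.0 (shut) to 1.0 (fully open); "grasp_force": force on a finger pad.
Only numpy, scipy, OpenCV 4.12 (cv2) and the standard library are available. Lean on these libraries where they do the work, as an engineer would, in place of code of your own. Each camera call takes 0.05 s, during which the arm holds its last target. There are 200 camera calls.

## Working session

There is one attempt and no reset: what is moved stays moved. The work goes in short steps, Python scripts to look and compute and a tool call to move; the robot and the scene stay as the last step left them, time stands still between calls to the robot, and variables do not carry over. Pictures are saved under pics/ and viewed, at most 10 in all, crops included, and the job is handed in when it is done.

Besides the shell and the picture viewer there is one more tool, called after "Request:" as name(argument=value, ...), one argument or row to a line, values as JSON. play_rows: Moves the arm, as the interface text tells. Its arguments: {"type":"object","properties":{"plan":{"type":"array","items":{"type":"number"}},"squeeze":{"type":"number"}},"required":["plan"]}

```bash
mkdir -p pics; ls
python3 - <<'E'
from workcell import status, viewer, manip
import cv2
import numpy as np
o=status.get_obs();print({k:np.round(v,3).tolist() for k,v in o.items()},manip.tip_extent)
a=viewer.camera("scene");b=viewer.camera("top")
for n,p in(("scene",a),("top",b)):
    cv2.imwrite(f"pics/{n}0.png",p[:,:,::-1]); m=viewer.camera_model(n);print(n,{k:np.round(v,3).tolist() for k,v in m.items()})
E
```

```text
pics
{'clock': 0.0, 'joint_pos': [-1.177, 0.333, -0.065, 1.461, 0.022, 1.35, -0.089], 'joint_velocities': [-0.001, 0.0, 0.002, -0.001, -0.001, -0.0, -0.001], 'tau': [-0.0, -62.545, 0.049, -39.161, 0.016, 0.01, -0.0], 'position': [0.253, 0.571, 0.245], 'ee_rot': [0.207, 0.978, -0.001, -0.0], 'ft_force': [-0.303, 1.501, -0.68], 'torque': [-0.033, 0.007, -0.03], 'grasp_force': 0.0, 'grip_width': 0.998} 0.014
scene {'fx': 353.064, 'fy': 353.064, 'cx': 256.759, 'cy': 190.34, 'R': [[0.526, 0.851, 0.011], [0.693, -0.421, -0.585], [-0.493, 0.315, -0.811]], 't': [-0.276, -0.341, 1.043]}
top {'fx': 391.205, 'fy': 391.205, 'cx': 250.89, 'cy': 193.444, 'R': [[-0.0, -1.0, -0.03], [-0.985, 0.005, -0.173], [0.174, 0.03, -0.984]], 't': [-0.031, 0.557, 0.944]}
```

View pics/scene0.png

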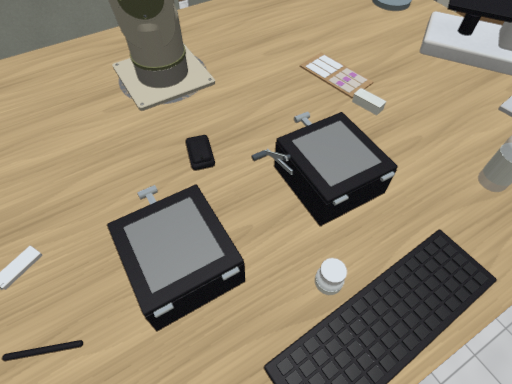

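View pics/top0.png

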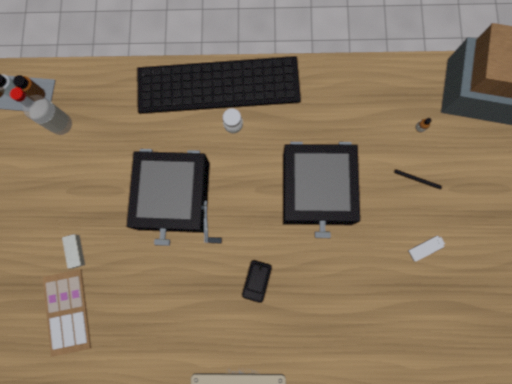

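The stay case is the left one in the top view: panel about (166,190), handle bar (162,242), stay and knob on its right at (207,222) and (213,240). In the scene view its handle is at (302,118) and its knob at (260,155).

```bash
cat > h.py <<'E'
import numpy as np, cv2
from workcell import status, viewer, manip
from scipy.spatial.transform import Rotation as Ro
def cast(n,uv,z):
    m=viewer.camera_model(n);R=np.array(m["R"]);t=np.array(m["t"]);c=-R.T@t
    out=[]
    for u,v in np.atleast_2d(uv):
        d=R.T@[(u-m["cx"])/m["fx"],(v-m["cy"])/m["fy"],1];out.append(c+d*(z-c[2])/d[2])
    return np.array(out)
def rel(p,R):
    "row numbers from present pose to TCP p, rotation R (Rotation)"
    o=status.get_obs();R0=Ro.from_quat(o["ee_rot"])
    print("turn",(R0.inv()*R).as_rotvec(degrees=True).round(2),"shift",R0.inv().apply(np.array(p)-o["position"]).round(4))
E
python3 - <<'E'
from h import *
for n,f,seed,win in(("top","pics/top0.png",(166,190),(150,236,176,246)),("scene","pics/scene0.png",(340,152),(290,110,314,128))):
    im=cv2.imread(f);
    g=im.copy();mk=np.zeros((386,514),np.uint8);cv2.floodFill(g,mk,seed,(0,0,255),(9,)*3,(9,)*3,cv2.FLOODFILL_FIXED_RANGE)
    c=max(cv2.findContours(mk[1:-1,1:-1],cv2.RETR_EXTERNAL,cv2.CHAIN_APPROX_NONE)[0],key=cv2.contourArea)
    q=cv2.approxPolyDP(c,8,True)[:,0]; print(n,cv2.contourArea(c),q.tolist());P=cast(n,q,.097);print(P.round(3).tolist(), P.mean(0).round(4))
    print("edges",[(np.round(np.linalg.norm(d),3),np.round(np.degrees(np.arctan2(d[1],d[0])),1)) for d in np.roll(P,-1,0)-P])
    x0,y0,x1,y1=win;hsv=cv2.cvtColor(im,cv2.COLOR_BGR2HSV)[y0:y1,x0:x1];m=((hsv[...,1]<70)&(hsv[...,2]>70)).astype(np.uint8)
    k,l,s,ce=cv2.connectedComponentsWithStats(m);print(s.tolist(),ce.round(1).tolist())
    i=1+s[1:,4].argmax();print("handle",cast(n,ce[i]+[x0,y0],.091).round(4)); 
im=np.hstack([cv2.resize(cv2.imread("pics/top0.png")[140:260,115:235],None,fx=3.3,fy=3.3),cv2.resize(cv2.imread("pics/scene0.png")[95:215,245:365],None,fx=3.3,fy=3.3)])
cv2.imwrite("pics/c.png",im)
E
```

```text
top 2733.5 [[143, 162], [138, 215], [188, 218], [192, 163]]
[[0.629, 0.232, 0.097], [0.497, 0.238, 0.097], [0.49, 0.116, 0.097], [0.625, 0.11, 0.097]] [0.5602 0.1739 0.097 ]
edges [(np.float64(0.131), np.float64(177.5)), (np.float64(0.121), np.float64(-93.6)), (np.float64(0.136), np.float64(-2.6)), (np.float64(0.122), np.float64(88.3))]
[[0, 0, 26, 10, 128], [4, 0, 16, 10, 132]] [[13.4, 3.9], [11.7, 5.1]]
handle [[0.435  0.1792 0.091 ]]
scene 2847.0 [[339, 121], [293, 140], [331, 185], [379, 162]]
[[0.492, 0.237, 0.097], [0.486, 0.114, 0.097], [0.624, 0.108, 0.097], [0.629, 0.23, 0.097]] [0.5579 0.1722 0.097 ]
edges [(np.float64(0.123), np.float64(-92.5)), (np.float64(0.138), np.float64(-2.5)), (np.float64(0.122), np.float64(87.7)), (np.float64(0.137), np.float64(177.0))]
[[0, 0, 24, 18, 257], [4, 1, 20, 15, 175]] [[10.4, 8.8], [13.2, 8.1]]
handle [[0.4375 0.1775 0.091 ]]
```

View pics/c.png

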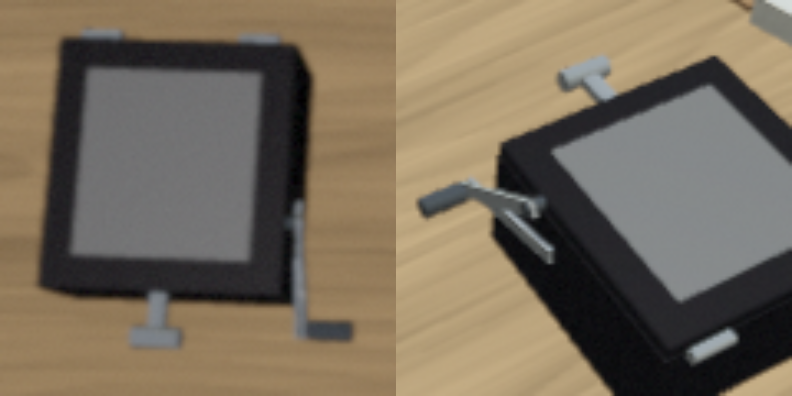

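The crops show the bar's centre at top (162,242.4) and scene (302,117), and the knob running from (207,240) to (222,240) in the top view. The case is yawed about -2.6°.

Run:
```python
from h import *
print(cast("top",[162,242.4],.091+.004),cast("scene",[302,117.2],.091+.004))
print("knob",cast("top",[214.5,240],.036+.008))
# case frame
cx=np.array([np.cos(np.radians(-2.6)),np.sin(np.radians(-2.6)),0]);cy=np.array([-cx[1],cx[0],0]);h=np.array([.4325,.1785,.091])
H=h+.222*cx;print("hinge",H,"knob exp",H-.21*cx-.119*cy)
R=Ro.from_matrix(np.c_[-cx,cy,[0,0,-1]]);rel(h+[0,0,.1],R);rel(h-[0,0,.008],R)
```

```text
[[0.43175273 0.17724732 0.095     ]] [[0.43696811 0.17408125 0.095     ]]
knob [[0.44006631 0.05835509 0.044     ]]
hinge [0.65427147 0.16842942 0.091     ] knob exp [0.43908945 0.05907815 0.091     ]
turn [-7.000e-02 -1.000e-02 -2.128e+01] shift [-0.3232 -0.2863  0.054 ]
turn [-7.000e-02 -1.000e-02 -2.128e+01] shift [-0.3232 -0.2862  0.162 ]
```

Request:
play_rows(
  plan=[0,0,-5,-0.08,-0.07,0.01,1,0,0,-10,-0.16,-0.14,0.02,1,0,0,-21.3,-0.323,-0.286,0.054,1,0,0,-21.3,-0.323,-0.286,0.054,1,0,0,-21.3,-0.323,-0.286,0.054,1,0,0,-21.3,-0.323,-0.286,0.054,1,0,0,-21.3,-0.323,-0.286,0.054,1,0,0,-21.3,-0.323,-0.286,0.054,1,0,0,-21.3,-0.323,-0.286,0.054,1,0,0,-21.3,-0.323,-0.286,0.09,1,0,0,-21.3,-0.323,-0.286,0.13,1,0,0,-21.3,-0.323,-0.286,0.162,1,0,0,-21.3,-0.323,-0.286,0.162,1],
  squeeze=50,
)

```text
clock: 1.72
position: [0.4306, 0.1799, 0.0816]
ee_rot: [0.021, 1.0, -0.001, -0.002]
ft_force: [-0.4, -0.1, 1.1]
grip_width: 1.002
grasp_force: 0.0
```

Run:
```python
from h import *
o=status.get_obs();print(o["clock"],o["position"],o["ft_force"])
a=viewer.camera("scene");w=viewer.camera("wrist")
cv2.imwrite("pics/g.png",np.hstack([cv2.resize(a[60:220,220:400],(430,384)),w[:,71:441]])[:,:,::-1])
```

```text
1.725 [0.43063014 0.17991771 0.08159244] [-0.43964609 -0.13554505  1.13633285]
```

View pics/g.png

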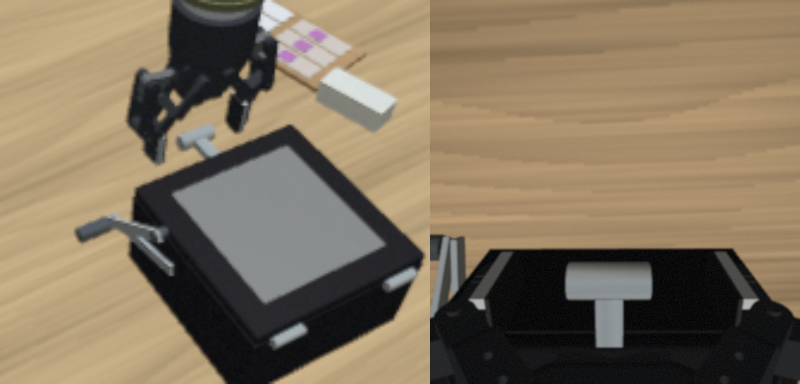

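The fingers straddle the bar, which sits at about (249,281) in the full wrist picture and is centred between the pads. Next I close the gripper.

Request:
play_rows(
  plan=[0,0,0,0,0,0,0.3,0,0,0,0,0,0,0.3,0,0,0,0,0,0,0.3,0,0,0,0,0,0,0.3,0,0,0,0,0,0,0.3,0,0,0,0,0,0,0.3,0,0,0,0,0,0,0.3],
  squeeze=50,
)

```text
clock: 2.7
position: [0.4329, 0.1782, 0.0843]
ee_rot: [0.023, 1.0, -0.0, 0.0]
ft_force: [-4.3, -6.5, 13.3]
grip_width: 0.406
grasp_force: 48.9
```

Run:
```python
from h import *
o=status.get_obs();print(o["clock"],o["ft_force"],o["grip_width"],o["grasp_force"])
t=np.linspace(0,1.25,19);g=lambda a:np.c_[-.222*np.cos(a)+.006*np.sin(a),.222*np.sin(a)+.006*np.cos(a)]
print(np.c_[t,g(t)-g(np.array([0.]))].round(3).tolist())
w=viewer.camera_model("wrist");print(cast("wrist",[249,281],.097),o["position"])
```

```text
2.7 [-4.31347526 -6.51064941 13.29059596] 0.40637210854047895 48.889771699905396
[[0.0, 0.0, 0.0], [0.069, 0.001, 0.015], [0.139, 0.003, 0.031], [0.208, 0.006, 0.046], [0.278, 0.01, 0.061], [0.347, 0.015, 0.075], [0.417, 0.021, 0.089], [0.486, 0.029, 0.103], [0.556, 0.037, 0.116], [0.625, 0.045, 0.129], [0.694, 0.055, 0.141], [0.764, 0.066, 0.152], [0.833, 0.077, 0.162], [0.903, 0.089, 0.172], [0.972, 0.102, 0.181], [1.042, 0.115, 0.189], [1.111, 0.129, 0.196], [1.181, 0.143, 0.202], [1.25, 0.158, 0.207]]
[[0.43253983 0.17505282 0.097     ]] [0.43286526 0.17819949 0.08426124]
```

Request:
play_rows(
  plan=[0,0,0,-0.0005,0,-0.008,0.3,0,0,0,-0.001,0,-0.016,0.3,0,0,0,-0.003,0,-0.031,0.3,0,0,0,-0.006,0,-0.046,0.3,0,0,0,-0.01,0,-0.061,0.3,0,0,0,-0.015,0,-0.075,0.3,0,0,0,-0.021,0,-0.089,0.3,0,0,0,-0.029,0,-0.103,0.3,0,0,0,-0.037,0,-0.116,0.3,0,0,0,-0.045,0,-0.129,0.3,0,0,0,-0.045,0,-0.129,0.3],
  squeeze=60,
)

```text
clock: 4.08
position: [0.4783, 0.1764, 0.2132]
ee_rot: [0.023, 1.0, -0.0, 0.0]
ft_force: [0.6, -5.1, -3.5]
grip_width: 0.406
grasp_force: 61.6
```

Request:
play_rows(
  plan=[0,0,0,-0.005,0,-0.006,0.3,0,0,0,-0.01,0,-0.012,0.3,0,0,0,-0.021,0,-0.023,0.3,0,0,0,-0.032,0,-0.033,0.3,0,0,0,-0.044,0,-0.043,0.3,0,0,0,-0.057,0,-0.052,0.3,0,0,0,-0.07,0,-0.06,0.3,0,0,0,-0.084,0,-0.067,0.3,0,0,0,-0.098,0,-0.073,0.3,0,0,0,-0.106,0,-0.076,0.3,0,0,0,-0.113,0,-0.078,0.3,0,0,0,-0.113,0,-0.078,0.3,0,0,0,-0.113,0,-0.078,0.3],
)

```text
clock: 5.7
position: [0.5904, 0.172, 0.2906]
ee_rot: [0.023, 1.0, 0.0, 0.0]
ft_force: [-1.2, -4.4, -0.6]
grip_width: 0.408
grasp_force: 60.5
```

Run:
```python
from h import *
o=status.get_obs();print(o["clock"],o["position"],o["ft_force"],o["joint_pos"])
p=o["position"]+[0,0,.007]-np.array([.6543,.1684,.085])
print("lid angle", np.arctan2(p[2],-p[0])-np.arctan2(.006,.222), np.hypot(p[0],p[2]))
a=viewer.camera("scene");w=viewer.camera("top")
cv2.imwrite("pics/up.png",np.hstack([cv2.resize(a[20:220,220:420],(384,384)),cv2.resize(w[100:260,100:260],(384,384))])[:,:,::-1])
```

```text
5.7 [0.5904163 0.1719673 0.2906069] [-1.21023362 -4.36002202 -0.63984081] [-0.57920277  0.29049897  0.28066643  1.43516576 -0.08023957  1.4266986
  1.22725255]
lid angle 1.2518805932431156 0.22199734294338386
```

View pics/up.png

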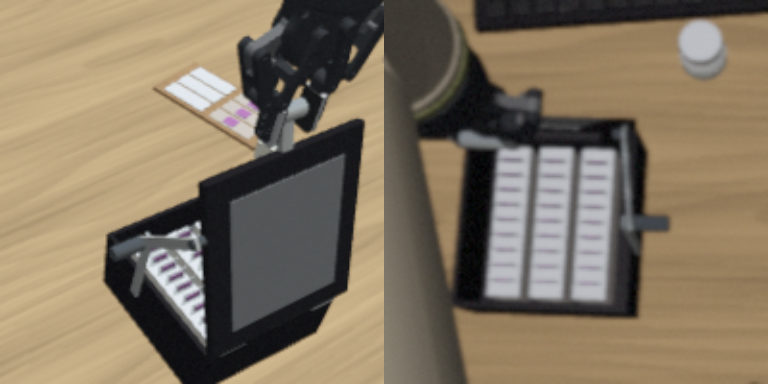

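The lid is at 1.25 rad, with the stay elbow folded out in front at about (125,248) in the left crop. Next I release the bar and lift clear.

Request:
play_rows(
  plan=[0,0,0,0,0,0,0.5,0,0,0,0,0,0,0.7,0,0,0,0,0,0,1,0,0,0,0,0,0,1,0,0,0,0,0,0,1,0,0,0,0,0,0,1,0,0,0,0.005,0,-0.02,1,0,0,0,0.01,0,-0.05,1,0,0,0,0.02,0,-0.08,1,0,0,0,0.04,0,-0.09,1,0,0,0,0.081,-0.04,-0.09,1,0,0,0,0.081,-0.09,-0.09,1,0,0,0,0.081,-0.13,-0.09,1,0,0,0,0.081,-0.168,-0.09,1,0,0,0,0.081,-0.168,-0.09,1,0,0,0,0.081,-0.168,-0.09,1],
)

```text
clock: 7.8
position: [0.5019, 0.0087, 0.3813]
ee_rot: [0.022, 1.0, 0.0, 0.001]
ft_force: [0.9, -0.2, 0.3]
grip_width: 0.994
grasp_force: 0.0
```

Run:
```python
from h import *
o=status.get_obs();print(o["clock"],o["position"],o["ft_force"])
a=viewer.camera("scene");w=viewer.camera("top")
cv2.imwrite("pics/r.png",np.hstack([cv2.resize(a[20:220,220:420],(384,384)),cv2.resize(w[100:260,100:260],(384,384))])[:,:,::-1])
cx=np.array([np.cos(np.radians(-2.6)),np.sin(np.radians(-2.6)),0]);cy=np.array([-cx[1],cx[0],0]);H=np.array([.6543,.1684,.085])
R=Ro.from_matrix(np.c_[-cx,cy,[0,0,-1]])
rel(H-.145*cx-.168*cy+[0,0,.045],R)
```

```text
7.8 [0.50190711 0.00865699 0.38126535] [ 0.91199251 -0.15037026  0.30089588]
turn [0.02 0.01 0.13] shift [ 1.000e-04 -2.200e-03  2.507e-01]
```

View pics/r.png

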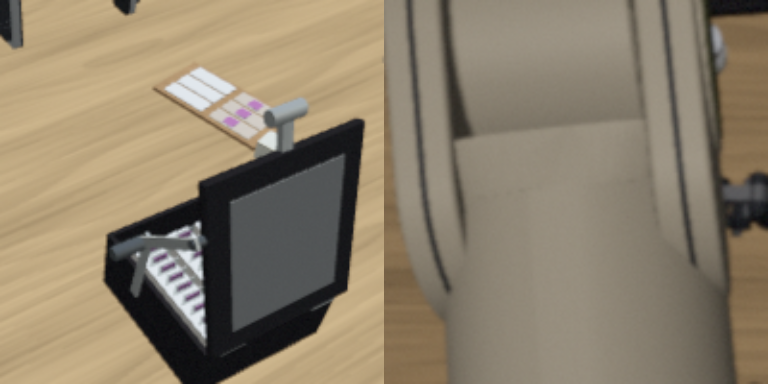

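Request:
play_rows(
  plan=[0,0,0,0,-0.002,0.04,1,0,0,0,0,-0.002,0.09,1,0,0,0,0,-0.002,0.13,1,0,0,0,0,-0.002,0.17,1,0,0,0,0,-0.002,0.2,1,0,0,0,0,-0.002,0.225,1,0,0,0,0,-0.002,0.24,1,0,0,0,0,-0.002,0.25,1,0,0,0,0,-0.002,0.25,1],
)

```text
clock: 9.02
position: [0.5018, 0.0061, 0.1302]
ee_rot: [0.022, 1.0, -0.0, -0.0]
ft_force: [0.0, 0.3, 1.1]
grip_width: 0.996
grasp_force: 0.0
```

Run:
```python
from h import *
o=status.get_obs();print(o["clock"],o["position"],o["ft_force"])
a=viewer.camera("scene");w=viewer.camera("wrist")
cv2.imwrite("pics/k.png",np.hstack([cv2.resize(a[60:220,190:350],(384,384)),w[:,:400]])[:,:,::-1])
```

```text
9.025 [0.50181227 0.00613036 0.13017781] [0.03255684 0.29706542 1.09133168]
```

View pics/k.png

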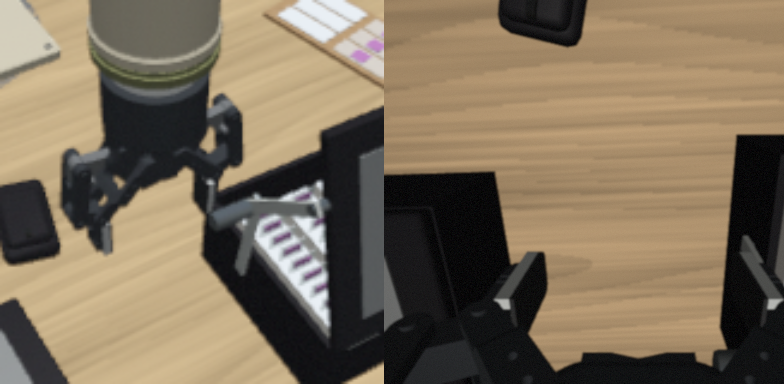

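The left finger stands right in front of the knob (knob about (230,212) in the left crop). I push slowly towards the hinge.

Request:
play_rows(
  plan=[0,0,0,-0.006,0,0,1,0,0,0,-0.012,0,0,1,0,0,0,-0.017,0,0.001,1,0,0,0,-0.021,0,0.001,1,0,0,0,-0.025,0,0.002,1,0,0,0,-0.029,0,0.003,1,0,0,0,-0.033,0,0.004,1,0,0,0,-0.037,0,0.006,1,0,0,0,-0.041,0,0.008,1,0,0,0,-0.045,0,0.01,1,0,0,0,-0.045,0,0.01,1],
)

```text
clock: 10.5
position: [0.547, 0.0038, 0.12]
ee_rot: [0.023, 1.0, -0.0, -0.0]
ft_force: [-0.9, -0.0, 0.1]
grip_width: 1.0
grasp_force: 0.0
```

Request:
play_rows(
  plan=[0,0,0,-0.004,0,0.002,1,0,0,0,-0.007,0,0.003,1,0,0,0,-0.01,0,0.004,1,0,0,0,-0.013,0,0.005,1,0,0,0,-0.016,0,0.006,1,0,0,0,-0.018,0,0.007,1,0,0,0,-0.018,0,0.007,1],
)

```text
clock: 11.38
position: [0.5648, 0.0031, 0.1131]
ee_rot: [0.023, 1.0, -0.0, -0.0]
ft_force: [-2.6, -0.0, -2.1]
grip_width: 0.999
grasp_force: 0.8
```

Run:
```python
from h import *
o=status.get_obs();print(o["clock"],o["position"],o["ft_force"])
a=viewer.camera("scene");w=viewer.camera("wrist")
cv2.imwrite("pics/l.png",np.hstack([cv2.resize(a[60:220,220:380],(384,384)),w[:,112:]])[:,:,::-1])
```

```text
11.375 [0.56475883 0.00307455 0.11307938] [-2.58905548e+00 -1.96646531e-03 -2.07522508e+00]
```

View pics/l.png

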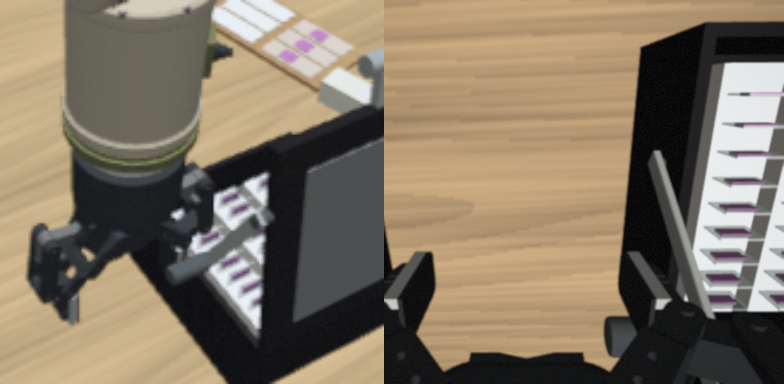

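Request:
play_rows(
  plan=[0,0,0,-0.002,0,0.001,1,0,0,0,-0.004,0,0.002,1,0,0,0,-0.006,0,0.002,1,0,0,0,-0.006,0,0.002,1],
)

```text
clock: 11.98
position: [0.569, 0.0029, 0.1106]
ee_rot: [0.022, 1.0, 0.0, -0.002]
ft_force: [-11.8, -0.2, 2.2]
grip_width: 1.001
grasp_force: 6.1
```

Request:
play_rows(
  plan=[0,0,0,0.006,0,0,1,0,0,0,0.02,0,0,1,0,0,0,0.05,0,0,1,0,0,0,0.09,0,-0.03,1,0,0,0,0.11,-0.03,-0.09,1,0,0,0,0.13,-0.06,-0.14,1,0,0,0,0.13,-0.1,-0.2,1,0,0,0,0.13,-0.15,-0.25,1,0,0,0,0.13,-0.2,-0.25,1,0,0,0,0.13,-0.25,-0.25,1,0,0,0,0.13,-0.25,-0.25,1,0,0,0,0.13,-0.25,-0.25,1],
)

```text
clock: 13.48
position: [0.4296, -0.2406, 0.3612]
ee_rot: [0.023, 1.0, 0.0, 0.0]
ft_force: [0.1, 0.1, -0.2]
grip_width: 1.003
grasp_force: 0.0
```

Run:
```python
from h import *
o=status.get_obs();print(o["clock"],o["position"],o["ft_force"])
cx=np.array([np.cos(np.radians(-2.6)),np.sin(np.radians(-2.6)),0]);cy=np.array([-cx[1],cx[0],0]);H=np.array([.6543,.1684,.085])
ims=[]
for n in("scene","top"):
    im=viewer.camera(n)[:,:,::-1].copy();m=viewer.camera_model(n);R=np.array(m["R"]);t=np.array(m["t"])
    pr=lambda X:(lambda c:np.array([m["fx"]*c[0]/c[2]+m["cx"],m["fy"]*c[1]/c[2]+m["cy"]]))(R@X+t)
    for b,h,col in((74,55,(0,0,255)),(60,46,(0,255,0))):
        q=pr(H-b/1e3*cx-.119*cy+[0,0,h/1e3]);print(n,b,q.round(1));ims.append(q)
    x,y=((220,50) if n=="scene" else (110,90))
    c=cv2.resize(im[y:y+150,x:x+150],(390,390),interpolation=cv2.INTER_CUBIC)
    for q,col in zip(ims[-2:],((0,0,255),(0,255,0))): cv2.circle(c,tuple(int(v) for v in (q-[x,y])*2.6),3,col,1)
    globals()[n]=c
cv2.imwrite("pics/f.png",np.hstack([scene,top]))
```

```text
13.475 [ 0.42955727 -0.24059831  0.36117289] [ 0.06210398  0.09696313 -0.16771977]
scene 74 [295.7 165.5]
scene 60 [299.3 173.7]
top 74 [212.7 179.2]
top 60 [213.6 174.1]
```

View pics/f.png

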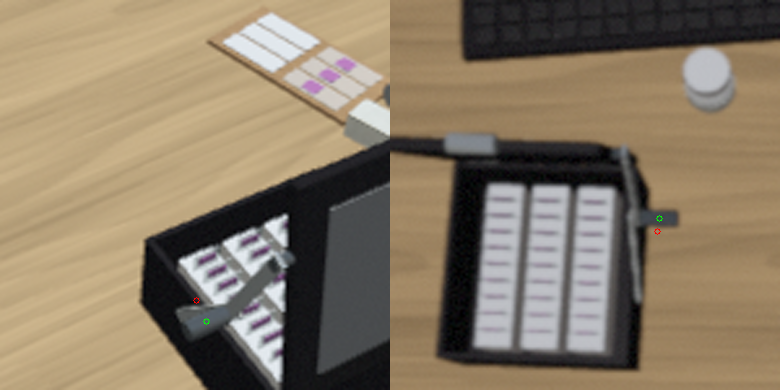

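The knob sits on the predicted locked point (green mark) in both views: (206,321) in the scene crop and (659,218) in the top crop. The lid is up and the robot is clear.

```bash
python3 -c "
from workcell import manip
print(manip.hand_in())"
```

```text
the job is handed in; nothing more can be done
None
```

The case with the stay is open with its lid held up: the knob is at its locked position in both camera views. The plain case was not touched, and the job was handed in at about 13.5 s.

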